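Lock the glue pot's closing ring and hold its air valve half open

TASK

The pressure glue pot has to be charged with air: turn the closing ring of its lid clockwise (seen from above) by its spokes until it is fully locked, with the red-knobbed spoke at the red mark on the lid, and only then swing the spring-return air valve handle open to the middle of the green half-open band on its plate, never on to fully open, so that the air comes in gently. The handle springs shut when it is let go, so finish while still holding it with the gripper's fingers in the green, with the ring still locked; leave the bottle, jar, sanding block and offcut around the pot where they are.

Things in the scene. Friction and masses are not known exactly. Their poses are not given: they have to be found in the camera images.
- pot_station: Grey pressure glue pot (tank 136 mm diameter) bolted to an 18 mm plywood board with its air line. Origin on the bench under the pot's axis, z up. The air pipe runs along -y, 78 mm high, through the valve (stem at y = -190 mm), then to a regulator with a blue knob at x = 125, y = -262 mm, 138 mm high. Gauge and relief valve on the lid: within 50 mm of the axis, top 225 mm high.
- lock_mark (a point): Red line on the fixed steel lid, 45 mm from the pot's axis, 190 mm high, pointing at 45 degrees from +x towards +y of pot_station. The ring is locked when its red-knobbed spoke points the same way.
- lock_ring (a joint): Aluminium closing ring, 172 mm diameter, top 184 mm high, captive on the pot's vertical axis: turn in rad, growing clockwise from above. Starts at 0 to 0.35; locked against its stop at 1.047. Turns stiffly (0.6 N m), stays where left. Four spokes 90 degrees apart, any may be used. The red one points at 105 degrees (from +x towards +y of pot_station) at 0, at 45 when locked.
- red_spoke (a point): Point on the axis of the red-knobbed spoke, 118 mm from the pot's axis, 173 mm high; turns with the ring. All four spokes are level round steel bars, 14 mm diameter, reaching from 86 to 143 mm from the axis, each with a 22 mm ball knob centred at its end: one red, three black.
- fill_valve (a joint): Turn of the valve stem with its handle, rad: 0 closed (handle towards -x of pot_station), growing anticlockwise from above to 1.571 fully open (handle towards -y, along the pipe; red patch). Half open = 0.785, the middle of the green band (0.628 to 0.942) on the white plate under the handle. A spring shuts it: 0.25 N m at 0, 0.79 N m at half open (8 N at 95 mm from the stem).
- half_mark (a point): Middle of the outer end of the green band on the fixed white plate (132 mm diameter, top 117 mm high), 60 mm from the stem; the handle is half open when it lies over this point.
- handle_grip (a point): Middle of the blue plastic grip of the valve handle, 95 mm out from the stem's vertical axis, 130 mm high; its x axis points outwards along the handle, z up. The grip reaches from 68 to 126 mm from the stem, 16 mm wide, 12 mm high, on a steel shank 9 mm wide; 25 mm or more is free on either side for fingers from above.
- glue_bottle: Bystander: yellow glue bottle with a red cap, 68 mm diameter, 190 mm tall, upright on the bench. Origin at the centre of its foot.
- wax_jar: Bystander: amber jar with a brass-coloured lid, 72 mm diameter, 85 mm tall, upright. Origin at the centre of its foot.
- sanding_block: Bystander: cork sanding block 112 by 64 by 30 mm lying flat, long along its x. Origin at the centre of its underside.
- offcut: Bystander: dark hardwood offcut 110 by 40 by 22 mm lying flat on the base board beside the pot, long along its x. Origin at the centre of its underside.

How it is judged:
By the outcome, as a careful person would: the job done as asked, in the order asked, and still so for the second after the job is handed in, while the arm keeps its last pose, push and grip.
It also fails if it takes over 51 s, if anything falls off the work surface, if the arm or the gripper's body presses on something with over 40 N, if the wrist force passes 120 N, or if a joint passes its speed limit or range.

ROBOT

A 6-joint arm with a two-finger parallel gripper is mounted at the origin on the work surface. World frame = base frame: x ahead of the robot, y to its left, z up, the work surface at z = 0. Lengths are in m, angles in rad, forces in N, time in s.
With the tool pointing down it reaches from about 0.375 to 0.975 m from the base axis. Payload 3.8 kg.
Tool frame: the origin (TCP) lies at the very end of the fingers, on their centre line; the grasp point (between the pads) lies 19 mm behind it; z points along the fingers, y is the line along which they close (so a half turn about z gives the same grasp; the last joint's range is limited). The gripper opens to 85 mm and grips with 20 to 120 N. Pads are 22 mm wide; open, the fingers measure 114 mm over their backs; the gripper's body (76 mm by 85 mm) begins 54 mm behind the grasp point. The pads swing forward as they close: fully open they stand 13 mm farther back than shut.
Start: joints at [-1.16, 0.264, 1.604, -0, 1.274, -0.037], TCP at [0.292, -0.608, 0.231] pointing down, gripper open.
Joint ranges: [-2.63, 2.63], [-0.94, 2.18], [0.31, 2.57], [-1.31, 4.45], [0, 2.66], [-2.55, 2.55]. Speed limits (rad/s): [2.57, 2.57, 3.14, 3.14, 3.14, 3.14].

INTERFACE

Orientations are given as a rotation vector (axis times angle).
In Python, from workcell import bot gives the robot as it stands.
- The arm moves only by the shell command python3 -m creep 'ROWS' [FORCE]. ROWS is JSON, a list of rows, each a list of 5 numbers: the shift along the tool's x, y, z in units of 0.05 m (1.0 is 0.05 m), then the turn about the tool's z in units of 0.1 rad (1.0 is 0.1 rad), then the opening, from 0 (shut) to 1 (fully open). In form: [[tx, ty, tz, spin, hand], ...]. A call has 1 to 20 rows; each row shifts and turns the commanded pose from where the row before left it, along the tool's axes as they then stand; what a row does not reach is not made up. A row lasts 1/8 s, in which the tool goes at most 62.5 mm and 10.7 degrees, less where a joint would pass 70% of its speed; a pose out of reach is approached as far as the arm can. A call with a number of a shift or a turn outside -1 to 1 is refused whole. A call with a gripper value outside its range is refused whole. The fingers move at their own pace and stop on an object; FORCE is the grip in N (left out, the last holds). Time passes only in rows, so rows that do not move let the fingers close. It gives the time, the measured TCP pose, the force, the opening and the grip force at its end, in the units of the state.
- bot.read_state(): the state, without advancing time (a new reading comes with each control period).
- bot.read_camera(name): name is "side" or "top" or "wrist"; returns a dict with "pixels" (420x560x3 uint8, red, green, blue), "vfov" (degrees; the focal length in pixels is half the picture's height over the tangent of half this angle, whatever the lens; pixels are square), "cx", "cy" (the principal point, pixels), "world_to_cam" (4x4, takes a point from world to camera coordinates). Camera axes: x right, y down, z forward; pixel columns grow to the right and rows downward; lengths in m; the calibration is good to about 2 mm. The wrist camera is an equidistant fisheye: a pixel r from the principal point sees the ray r / f radians off the axis. A picture is of the moment at which its call begins. There is no depth.
- bot.finish_job(): hands the job in; it is judged then, once.
Trained networks look in a picture, given as the dict that the camera call returned (one of the last four; its "shot" number tells which), for a name from the list of things; names that differ only in an ending like _2 or _b are one class to them, and where a whole thing is asked for, a point or a joint stands for the part that bears it (a point fixed in the world has none). Each returns a list of dicts, best first, with "score" (0 to 1); they miss things now and then, are a little off and sometimes report something else, mostly with a low value. They report only what shows in the picture. A call takes as long as a camera call.
- bot.look_for(target, picture): "bbox" ([left, top, right, bottom] in pixels, round what is visible of it).
- bot.regions_of(target, picture): "mask" (420x560 bool, what is visible of it) and "bbox" ([left, top, right, bottom] in pixels, round what is visible of it).
The state is a dict: "time": time; "q": joint angles; "joint_vel": joint speeds; "joint_torque": joint torques, N m; "tool_pos": TCP position; "tcp_rot": TCP orientation; "wrist_force": force on the tool from outside, world axes, zero at the start; "torque": the same for the moment, N m; "width": opening from 0.0 (shut) to 1.0 (fully open); "grip_force": force on a finger pad.
Only numpy, scipy, OpenCV 4.12 (cv2) and the standard library are available. Lean on these libraries where they do the work, as an engineer would, in place of code of your own. Each camera call takes 0.05 s, during which the arm holds its last target. There are 200 camera calls.

## Working session

There is one attempt and no reset: what is moved stays moved. The work goes in short steps, Python scripts to look and compute and a shell command to move; the robot and the scene stay as the last step left them, time stands still between calls to the robot, and variables do not carry over. Pictures are saved under pics/ and viewed, at most 10 in all, crops included, and the job is handed in when it is done.

```bash
mkdir -p pics; ls; cat > h.py <<'E'
import numpy as np, cv2
from workcell import bot
def cam(n):
    p=bot.read_camera(n); p['f']=210/np.tan(np.radians(p['vfov']/2)); p['name']=n; return p
def save(p,fn): cv2.imwrite('pics/'+fn,cv2.cvtColor(p['pixels'],cv2.COLOR_RGB2BGR))
def ray(p,u,v):
    x=np.array([u-p['cx'],v-p['cy']]); 
    if p['name']=='wrist':
        r=np.hypot(*x); t=r/p['f']; d=np.r_[x/max(r,1e-9)*np.sin(t),np.cos(t)]
    else: d=np.r_[x/p['f'],1]
    T=np.linalg.inv(p['world_to_cam']); return T[:3,3],T[:3,:3]@(d/np.linalg.norm(d))
def atz(p,u,v,z):
    o,d=ray(p,u,v); return o+d*(z-o[2])/d[2]
def proj(p,X):
    c=(p['world_to_cam']@np.r_[X,1])[:3]
    if p['name']=='wrist':
        r=np.hypot(c[0],c[1]); return np.array([p['cx'],p['cy']])+c[:2]/r*np.arctan2(r,c[2])*p['f']
    return np.array([p['cx'],p['cy']])+c[:2]/c[2]*p['f']
E
python3 - <<'E'
from h import *
print(bot.read_state())
for n in ['top','side']:
    p=cam(n); save(p,n+'0.png'); print(n,p['f'],p['cx'],p['cy'],np.linalg.inv(p['world_to_cam']).round(3).tolist())
    for t in ['pot_station','lock_mark','lock_ring','red_spoke','fill_valve','half_mark','handle_grip','glue_bottle','wax_jar','sanding_block','offcut']:
        try: print(t,[(round(d['score'],2),np.round(d['bbox']).tolist()) for d in bot.look_for(t,p)[:2]])
        except Exception as e: print(t,e)
E
```

```text
pics
{'time': 0.0, 'q': array([-1.15990156e+00,  2.64728168e-01,  1.60536068e+00, -4.55016323e-06,
        1.27369319e+00, -3.68763414e-02]), 'joint_vel': array([-3.95211352e-04, -5.52831763e-04,  1.94192289e-03,  2.85457039e-05,
       -1.05831990e-03,  1.19057361e-03]), 'joint_torque': array([-4.71836975e-04, -5.15116882e+01, -3.67316294e+01, -2.63753882e-04,
        1.29389545e-02,  4.19112638e-06]), 'tool_pos': array([ 0.29196939, -0.60778762,  0.22998605]), 'tcp_rot': array([-3.06108797e+00, -6.97020591e-01,  6.45665954e-04]), 'wrist_force': array([-0.58594899,  0.64890191,  0.73136443]), 'torque': array([-0.01668524, -0.00591618,  0.01094226]), 'grip_force': 0.0, 'width': 0.9987366911668841}
top 456.9356588589173 275.7759715220519 210.39974740476018 [[0.027, -0.997, 0.072, 0.481], [-1.0, -0.026, 0.008, 0.081], [-0.006, -0.073, -0.997, 1.368], [0.0, 0.0, 0.0, 1.0]]
pot_station [(0.72, [224.0, 130.0, 401.0, 264.0])]
lock_mark [(0.78, [228.0, 130.0, 402.0, 265.0])]
lock_ring [(0.75, [226.0, 152.0, 339.0, 262.0])]
red_spoke [(0.59, [228.0, 152.0, 339.0, 265.0]), (0.37, [407.0, 218.
[... 617 characters left out ...]
0]]
pot_station [(0.82, [203.0, 140.0, 349.0, 286.0]), (0.52, [297.0, 163.0, 342.0, 179.0])]
lock_mark [(0.87, [204.0, 138.0, 349.0, 286.0])]
lock_ring [(0.69, [227.0, 166.0, 336.0, 245.0]), (0.59, [197.0, 267.0, 228.0, 322.0])]
red_spoke [(0.78, [222.0, 161.0, 334.0, 246.0])]
fill_valve [(0.71, [300.0, 164.0, 343.0, 180.0]), (0.24, [198.0, 267.0, 228.0, 322.0])]
half_mark [(0.98, [205.0, 139.0, 347.0, 284.0])]
handle_grip [(0.56, [299.0, 165.0, 341.0, 176.0])]
glue_bottle [(0.76, [198.0, 266.0, 226.0, 320.0])]
wax_jar [(0.71, [343.0, 141.0, 364.0, 172.0]), (0.26, [208.0, 140.0, 345.0, 284.0])]
sanding_block [(0.72, [330.0, 256.0, 359.0, 304.0])]
offcut [(0.83, [224.0, 196.0, 254.0, 223.0])]
```

```bash
python3 -c "
import cv2
a=cv2.imread('pics/top0.png')[110:320,150:450]; cv2.imwrite('pics/top0c.png',cv2.resize(a,(800,560),interpolation=cv2.INTER_CUBIC))
a=cv2.imread('pics/side0.png')[130:330,180:380]; cv2.imwrite('pics/side0c.png',cv2.resize(a,(600,600),interpolation=cv2.INTER_CUBIC))"
```

```text
(no output)
```

View pics/top0c.png

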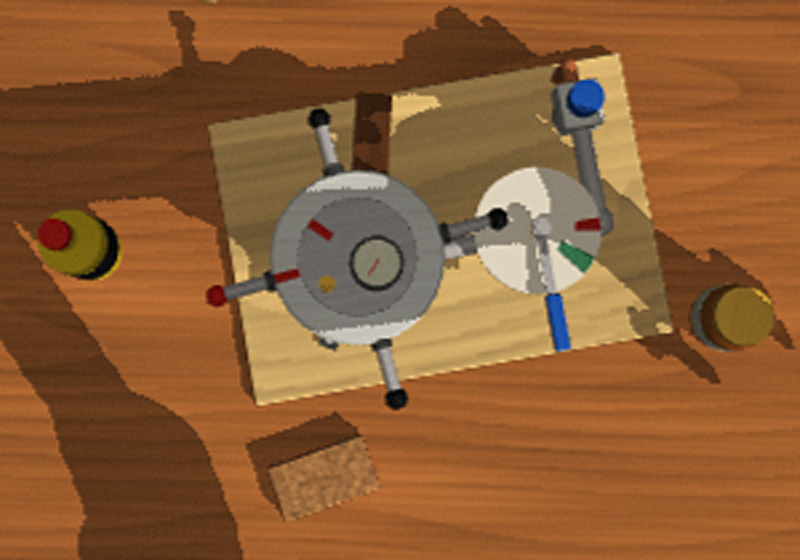

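View pics/side0c.png

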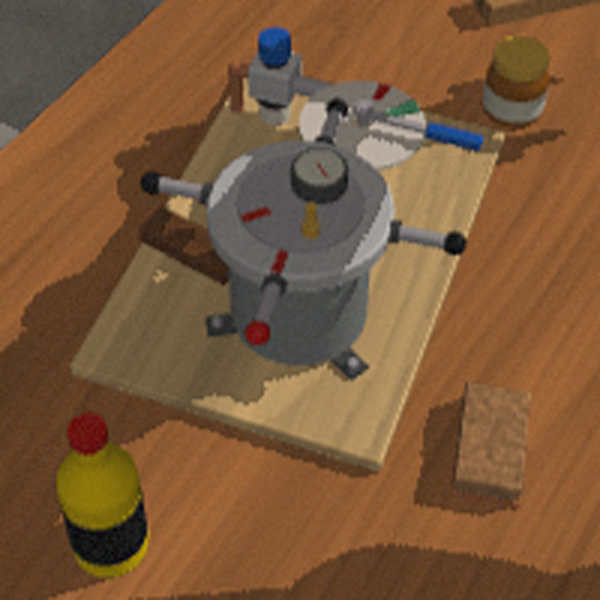

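The top view shows the pot centred near crop (358,258), with the red knob at (215,296) and black knobs at (320,118), (497,217) and (397,398). The valve stem is at (542,226), with the blue grip hanging down to (558,325). The side view agrees: its red knob is at (257,333). Next I'll fit the pose from these points.

```bash
cat > fit.py <<'E'
from h import *
from scipy.optimize import least_squares
pt,ps=cam('top'),cam('side')
T=lambda u,v:(pt,150+u/2.6667,110+v/2.6667); S=lambda u,v:(ps,180+u/3,130+v/3)
def kn(k): return lambda a:(.143*np.cos(a+k*np.pi/2),.143*np.sin(a+k*np.pi/2),.173)
c=lambda *X:(lambda a:X)
r=.0485/2**.5
obs=[(T(215,296),kn(0)),(T(397,398),kn(1)),(T(497,217),kn(2)),(T(320,118),kn(3)),
(S(257,333),kn(0)),(S(455,243),kn(1)),(S(337,110),kn(2)),(S(150,182),kn(3)),
(T(320,230),c(.045/2**.5,.045/2**.5,.19)),(S(256,214),c(.045/2**.5,.045/2**.5,.19)),
(T(586,97),c(.125,-.262,.138)),(S(275,35),c(.125,-.262,.138))]
def W(x,X):
    C,s=np.cos(x[2]),np.sin(x[2]); return np.array([x[0]+C*X[0]-s*X[1],x[1]+s*X[0]+C*X[1],X[2]])
def res(x): return np.concatenate([proj(o[0],W(x,m(x[3])))-o[1:] for o,m in obs])
R=least_squares(res,[.45,0,.15,1.6],loss='soft_l1'); x=R.x
print('pose',x,'yaw deg',np.degrees(x[2]),'red deg',np.degrees(x[3]),'ring',np.radians(105)-x[3])
print(res(x).reshape(-1,2).round(1).tolist())
for n,X in dict(stem=(0,-.19,.13),grip=(-.095,-.19,.13),half=(-.0424,-.2324,.117)).items(): 
    w=W(x,X); print(n,w.round(4),((proj(pt,w)-[150,110])*2.6667).round(),((proj(ps,w)-[180,130])*3).round())
for k in range(4): print(k,W(x,kn(k)(x[3])).round(3))
E
python3 fit.py
```

```text
pose [0.578906   0.07021549 0.19979992 1.66740604] yaw deg 11.44769222205615 red deg 95.53532878947654 ring 0.16518967524235184
[[0.4, -0.3], [-0.5, -0.2], [-0.3, 0.3], [-0.8, 0.0], [0.5, -0.1], [0.1, -0.1], [0.3, -0.6], [0.9, 0.1], [-0.5, -0.6], [-0.1, 0.1], [0.6, -0.8], [0.2, 0.3]]
stem [ 0.6166 -0.116   0.13  ] [539. 228.] [364. 113.]
grip [ 0.5235 -0.1349  0.13  ] [557. 320.] [453. 135.]
half [ 0.5835 -0.166   0.117 ] [586. 263.] [415. 105.]
0 [0.537 0.207 0.173]
1 [0.442 0.028 0.173]
2 [ 0.621 -0.067  0.173]
3 [0.716 0.112 0.173]
```

```bash
cat > go.py <<'E'
# python3 go.py x y z yawdeg : shift in tool axes (units) and spin needed (applied after shift)
import sys; from h import *
from scipy.spatial.transform import Rotation as Ro
s=bot.read_state(); R=Ro.from_rotvec(s['tcp_rot']).as_matrix(); g=np.array(list(map(float,sys.argv[1:5])))
yaw=np.degrees(np.arctan2(R[1,0],R[0,0])); d=(g[3]-yaw+180)%360-180
print('t',s['time'],'pos',s['tool_pos'].round(4),'yaw',yaw.round(1),'q',s['q'].round(2),'F',s['wrist_force'].round(1),'w',s['width'].round(3),'g',s['grip_force'])
print('units',(R.T@(g[:3]-s['tool_pos'])/.05).round(2),'spin',round(-np.radians(d)/.1,2))
E
python3 -m creep '[[0.5,-0.35,-0.3,0,0.7],[0.9,-0.63,0,0,0.7],[0.9,-0.63,0,0,0.7],[0.9,-0.63,0,0,0.7],[0.9,-0.63,0,0,0.7],[0.9,-0.63,0,0,0.7],[0.9,-0.63,0,0,0.7],[0.9,-0.63,0,0,0.7],[0.9,-0.63,0,0,0.7],[0.9,-0.63,0,0,0.7],[0.9,-0.63,0,0,0.7],[0.9,-0.63,0,0,0.7],[0.5,-0.35,0,0,0.7],[0,0,0,0,0.7]]'
python3 go.py .612 -.037 .154 107
```

```text
time: 3.05
tool_pos: [0.6191, -0.0264, 0.2461]
tcp_rot: [-3.062, -0.703, -0.0]
wrist_force: [0.2, 0.1, -0.2]
width: 0.695
grip_force: 0.0Traceback (most recent call last):
  File "go.py", line 6, in <module>
    print('t',s['time'],'pos',s['tool_pos'].round(4),'yaw',yaw.round(1),'q',s['q'].round(2),'F',s['wrist_force'].round(1),'w',s['width'].round(3),'g',s['grip_force'])
                                                                                                                              ^^^^^^^^^^^^^^^^
AttributeError: 'float' object has no attribute 'round'
```

```bash
sed -i "s/s\['width'\].round(3)/round(s['width'],3)/" go.py
python3 -m creep '[[0,0,0,-0.8,0.7],[0,0,0,-1,0.7],[0,0,0,-1,0.7],[0,0,0,-1,0.7],[0,0,0,-1,0.7],[0,0,0,-1,0.7],[0,0,0,-1,0.7],[0,0,0,-1,0.7],[0,0,0,-1,0.7],[0,0,0,-1,0.7],[0,0,0,-1,0.7],[0,0,0,-1,0.7],[0,0,0,-1,0.7],[0,0,0,-1,0.7],[0,0,0,-0.4,0.7],[0,0,0,0,0.7]]'
python3 go.py .612 -.037 .154 107
python3 - <<'E'
from h import *
p=cam('wrist'); 
im=cv2.cvtColor(p['pixels'],cv2.COLOR_RGB2BGR).copy()
for X in [(.612,-.037,.173),(.621,-.067,.173)]:
    u=proj(p,np.array(X)); print(u); cv2.circle(im,tuple(int(a) for a in u),3,(0,255,0),1)
cv2.imwrite('pics/w1.png',im)
E
```

```text
time: 5.05
tool_pos: [0.6179, -0.0297, 0.2464]
tcp_rot: [1.87, 2.524, -0.001]
wrist_force: [-0.3, -0.3, 0.1]
width: 0.702
grip_force: 0.0
t 5.05 pos [ 0.6179 -0.0297  0.2464] yaw 106.9 q [-0.09  0.15  1.71 -0.    1.28 -0.38] F [-0.3 -0.3  0.1] w 0.702 g 0.0
units [-0.1  -0.15  1.85] spin -0.01
[271.31260342 222.33636576]
[271.7104084  261.34540069]
```

View pics/w1.png

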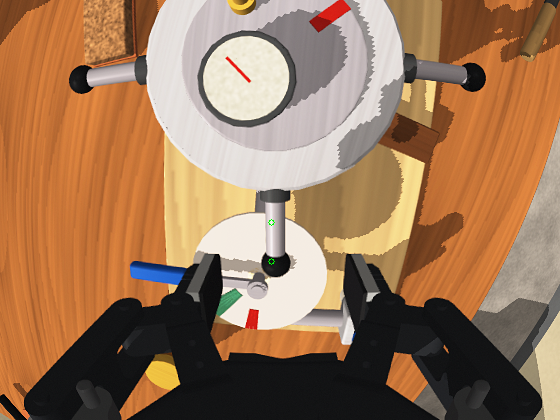

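The picture matches the fit: the spoke runs from (275,195) to the knob at (276,264), with the open fingers either side. Next I descend and grip it.

```bash
python3 -m creep '[[-0.1,-0.1,0.4,0,0.6],[0,0,0.5,0,0.6],[0,0,0.5,0,0.6],[0,0,0.4,0,0.6],[0,0,0,0,0],[0,0,0,0,0],[0,0,0,0,0],[0,0,0,0,0],[0,0,0,0,0]]' 30
python3 go.py .612 -.037 .154 107
```

```text
time: 6.22
tool_pos: [0.6151, -0.0351, 0.1568]
tcp_rot: [1.868, 2.525, -0.0]
wrist_force: [-1.6, -1.5, 0.7]
width: 0.148
grip_force: 29.5
t 6.225 pos [ 0.6151 -0.0351  0.1568] yaw 107.0 q [-0.1   0.21  1.81 -0.    1.12 -0.39] F [-1.6 -1.5  0.7] w 0.148 g 29.49897140264511
units [-0.02 -0.07  0.06] spin 0.0
```

```bash
python3 -m creep '[[0,-0.11,0,0.5,0],[0.01,-0.22,0,1,0],[0.01,-0.22,0,1,0],[0.01,-0.22,0,1,0],[0.01,-0.22,0,1,0],[0.01,-0.22,0,1,0],[0.01,-0.22,0,1,0],[0.01,-0.22,0,1,0],[0,0,0,0,0]]' 40
python3 go.py .517 -.023 .154 56.5
```

```text
time: 7.35
tool_pos: [0.5343, -0.0295, 0.1569]
tcp_rot: [2.661, 1.667, -0.001]
wrist_force: [-2.8, -4.4, 0.3]
width: 0.148
grip_force: 39.3
t 7.35 pos [ 0.5343 -0.0295  0.1569] yaw 64.1 q [-0.1   0.06  1.98 -0.    1.1   0.35] F [-2.8 -4.4  0.3] w 0.148 g 39.30763006210327
units [-0.03 -0.37  0.06] spin 1.33
```

```bash
python3 -m creep '[[0.01,-0.15,0,0.65,0],[0.01,-0.15,0,0.6,0],[0,-0.07,0,0.2,0],[0,-0.06,0,0.1,0],[0,0,0,0,0],[0,0,0,0,0]]'
python3 go.py .517 -.023 .154 56.5
python3 -m creep '[[0,-0.06,0,0.1,0],[0,-0.06,0,0.1,0],[0,0,0,0,0],[0,0,0,0,0]]'; python3 go.py .517 -.023 .154 56.5
```

```text
time: 8.1
tool_pos: [0.5208, -0.0218, 0.1569]
tcp_rot: [2.772, 1.454, 0.007]
wrist_force: [10.5, -16.3, -9.4]
width: 0.148
grip_force: 39.6
t 8.1 pos [ 0.5208 -0.0218  0.1569] yaw 55.4 q [-0.08  0.03  2.02 -0.01  1.09  0.52] F [ 10.5 -16.3  -9.4] w 0.148 g 39.567620158195496
units [-0.06 -0.05  0.06] spin -0.2
time: 8.6
tool_pos: [0.5208, -0.0218, 0.1571]
tcp_rot: [2.776, 1.423, 0.018]
wrist_force: [27.0, -27.1, -23.7]
width: 0.147
grip_force: 41.3
t 8.6 pos [ 0.5208 -0.0218  0.1571] yaw 54.3 q [-0.08  0.02  2.02 -0.01  1.08  0.55] F [ 27.  -27.1 -23.7] w 0.147 g 41.31602257490158
units [-0.06 -0.05  0.06] spin -0.39
```

The ring hit its stop: the force rose and the position stayed put. I'll back off, release, lift and check.

```bash
python3 -m creep '[[0,0.15,0,-0.3,0],[0,0,0,0,0.6],[0,0,0,0,0.6],[0,0,-0.5,0,0.6],[0,0,-0.7,0,0.6],[0,0,-0.7,0,0.6],[0,0,0,0,0.6]]'
python3 go.py .5235 -.135 .25 11.4
python3 - <<'E'
from h import *
for n in ['top','wrist']:
    p=cam(n); save(p,n+'2.png')
    if n=='top':cv2.imwrite('pics/top2c.png',cv2.resize(cv2.imread('pics/top2.png')[110:320,150:450],(800,560),interpolation=cv2.INTER_CUBIC))
E
```

```text
time: 9.48
tool_pos: [0.5199, -0.0178, 0.2555]
tcp_rot: [2.773, 1.468, 0.011]
wrist_force: [0.5, 0.8, 0.3]
width: 0.6
grip_force: 0.0
t 9.475 pos [ 0.5199 -0.0178  0.2555] yaw 55.8 q [-0.08 -0.05  1.91  0.    1.28  0.51] F [0.5 0.8 0.3] w 0.6 g 0.0
units [-1.9   1.38  0.11] spin 7.75
```

View pics/wrist2.png

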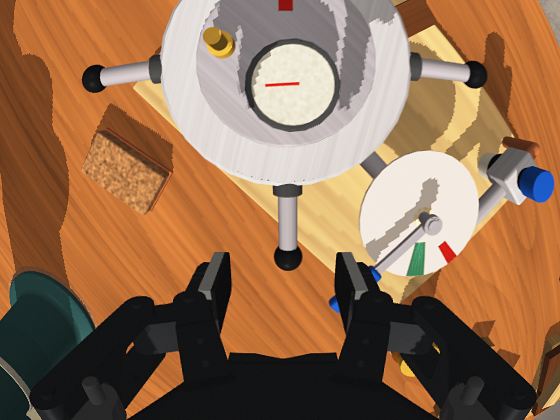

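View pics/top2c.png

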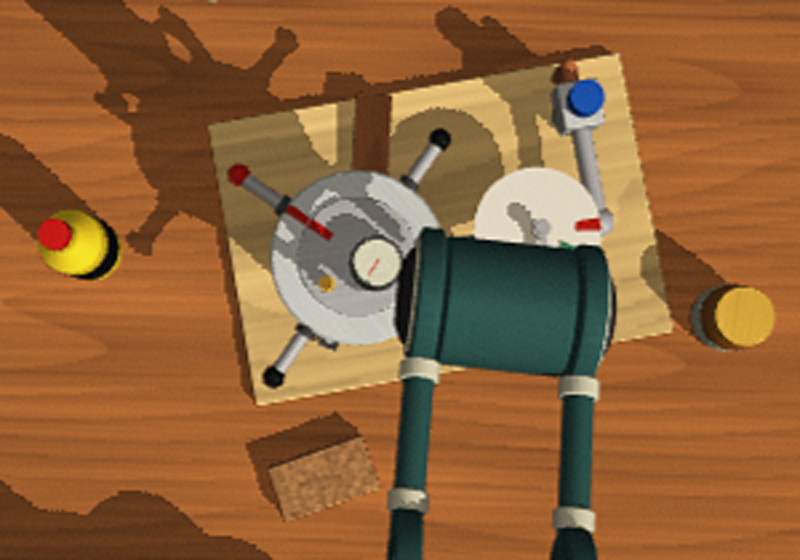

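The ring is locked: the red spoke (238,175) lines up with the red mark ending at (330,235), and the bystanders haven't moved. On to the handle.

```bash
python3 -m creep '[[-0.95,0.69,0,0,0.6],[-0.95,0.69,0,0,0.6],[0,0,0,0.75,0.6],[0,0,0,1,0.6],[0,0,0,1,0.6],[0,0,0,1,0.6],[0,0,0,1,0.6],[0,0,0,1,0.6],[0,0,0,1,0.6],[0,0,0,1,0.6],[0,0,0,0,0.6]]'
python3 go.py .5215 -.1353 .113 11.4
python3 - <<'E'
from h import *
p=cam('wrist'); 
im=cv2.cvtColor(p['pixels'],cv2.COLOR_RGB2BGR).copy()
for X in [(.5235,-.1349,.136),(.6166,-.116,.14),(.5835,-.166,.117)]:
    u=proj(p,np.array(X)); print(u); cv2.circle(im,tuple(int(a) for a in u),3,(0,255,0),1)
cv2.imwrite('pics/w3.png',im)
E
```

```text
time: 10.95
tool_pos: [0.5201, -0.1352, 0.2494]
tcp_rot: [-3.125, -0.312, 0.004]
wrist_force: [0.1, 1.0, 0.4]
width: 0.598
grip_force: 0.0
t 10.95 pos [ 0.5201 -0.1352  0.2494] yaw 11.4 q [-0.3  -0.01  1.87  0.    1.28  1.07] F [0.1 1.  0.4] w 0.598 g 0.0
units [0.03 0.01 2.73] spin 0.0
[282.97614552 195.65551412]
[282.79754266  77.52972437]
[332.82921931 130.11894246]
```

View pics/w3.png

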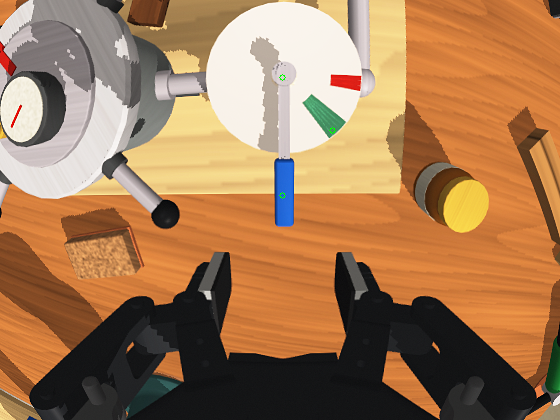

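The projected stem, grip centre and half mark land on the pictured ones: (283,75), (283,195) and (335,130). I'll descend and grip.

```bash
python3 -m creep '[[0.03,0,0.5,0,0.6],[0,0,0.8,0,0.6],[0,0,0.8,0,0.6],[0,0,0.6,0,0.6],[0,0,0,0,0],[0,0,0,0,0],[0,0,0,0,0],[0,0,0,0,0],[0,0,0,0,0]]' 50
python3 go.py .5215 -.1353 .113 11.4
```

```text
time: 12.12
tool_pos: [0.5231, -0.1356, 0.1172]
tcp_rot: [3.126, 0.311, 0.002]
wrist_force: [-0.4, 0.9, 0.8]
width: 0.174
grip_force: 51.5
t 12.125 pos [ 0.5231 -0.1356  0.1172] yaw 11.3 q [-0.3   0.11  2.01  0.    1.02  1.07] F [-0.4  0.9  0.8] w 0.174 g 51.47010862827301
units [-0.03 -0.01  0.08] spin -0.01
```

```bash
python3 -m creep '[[0,0.095,0,-0.5,0],[0.01,0.19,0,-1,0],[0.01,0.19,0,-1,0],[0.01,0.19,0,-1,0],[0.01,0.19,0,-1,0],[0.01,0.19,0,-1,0],[0.01,0.19,0,-1,0],[0.01,0.19,0,-1,0],[0,0,0,0,0],[0,0,0,0,0]]' 70
python3 go.py .5638 -.1952 .117 56.45
```

```text
time: 13.38
tool_pos: [0.5606, -0.1948, 0.1173]
tcp_rot: [2.796, 1.43, 0.001]
wrist_force: [-2.5, -2.7, 3.4]
width: 0.166
grip_force: 73.0
t 13.375 pos [ 0.5606 -0.1948  0.1173] yaw 54.2 q [-0.38  0.21  1.9  -0.    1.04  0.25] F [-2.5 -2.7  3.4] w 0.166 g 72.95823454856873
units [0.03 0.06 0.01] spin -0.4
```

```bash
python3 -m creep '[[0,0.06,0,-0.35,0],[0,0,0,0,0],[0,0,0,0,0]]'
python3 go.py .5638 -.1952 .117 56.45
python3 - <<'E'
from h import *
ims=[]
for n in ['top','side','wrist']:
    p=cam(n); save(p,n+'4.png')
t=cv2.imread('pics/top4.png')[130:250,220:400]; s=cv2.imread('pics/side4.png')[130:250,200:380]; w=cv2.imread('pics/wrist4.png')
o=np.vstack([np.hstack([cv2.resize(t,(390,260)),cv2.resize(s,(390,260))]),np.hstack([cv2.resize(w,(440,330)),np.zeros((330,340,3),np.uint8)])])
cv2.imwrite('pics/c4.png',o)
E
```

```text
time: 13.75
tool_pos: [0.5634, -0.1967, 0.1172]
tcp_rot: [2.768, 1.481, 0.001]
wrist_force: [-1.8, -4.5, 4.6]
width: 0.167
grip_force: 73.3
t 13.75 pos [ 0.5634 -0.1967  0.1172] yaw 56.3 q [-0.38  0.21  1.89 -0.    1.04  0.21] F [-1.8 -4.5  4.6] w 0.167 g 73.27914476394653
units [ 0.03 -0.01  0.  ] spin -0.03
```

View pics/c4.png

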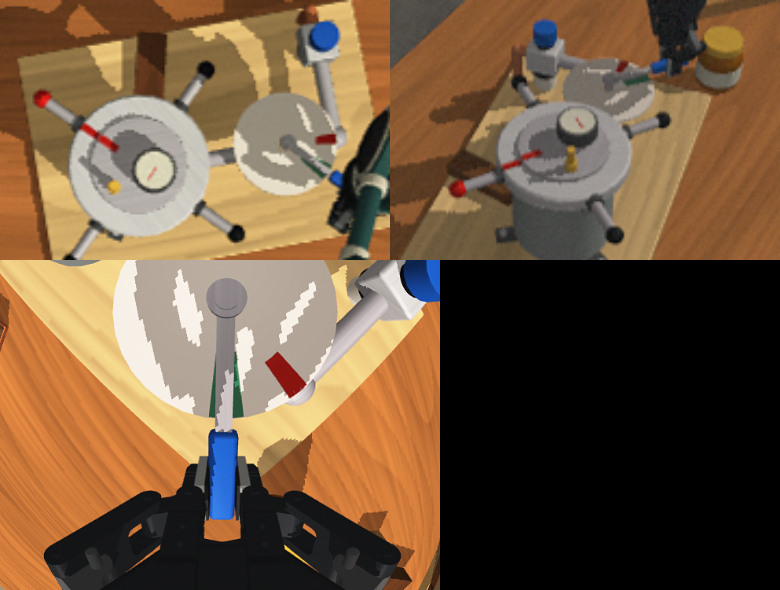

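The shank (217–234) lies centred over the green band (208–243 in the wrist view), the ring is still locked with red on red, and the jar is clear. Handing in.

```bash
python3 -c "
from workcell import bot
print(bot.finish_job())"
```

```text
the job is handed in; nothing more can be done
None
```

I turned the ring to its locked stop first, then opened the valve handle to the middle of the green band and handed in at about 14 s, with the gripper still holding the handle and the bystanders, as far as the pictures show, untouched.

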